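# Unlock the filter slide and hold it at its detent

### The arm

A 6-joint arm with a two-finger parallel gripper is mounted at the origin on a cart in front of the work surface, level with it; the furniture and walls round the work are solid. World frame = base frame: x ahead of the robot, y to its left, z up, the work surface at z = 0. Lengths are in m, angles in rad, forces in N, time in s.
With the tool pointing down it reaches from about 0.275 to 0.975 m from the base axis. Payload 8.4 kg.
Tool frame: the origin (TCP) lies on the centre line of the jaws, within the pads' length; the fingertips stand r.nose_length ahead of it and the grasp point (between the pads) lies 11 mm behind it (r.nose_length is the distance from the TCP to the fingertips, in m); z points along the fingers, y is the line along which they close (so a half turn about z gives the same grasp; the last joint's range is limited). The gripper opens to 92 mm and grips with 3 to 60 N. Pads are 20 mm wide; open, the fingers measure 128 mm over their backs; the gripper's body (75 mm by 189 mm) begins 69 mm behind the grasp point.
Start: joints at [-1.128, 0.353, 1.633, -0, 1.155, -0.002], TCP at [0.269, -0.564, 0.223] pointing down, gripper open.
Joint ranges: [-2.63, 2.63], [-0.92, 2.1], [0.06, 2.66], [-1.3, 4.44], [0, 2.69], [-3.02, 3.02]. Speed limits (rad/s): [2.22, 2.22, 2.79, 3.14, 3.14, 3.14].

### API

Orientations are given as a 3x3 rotation matrix whose columns are the frame's x, y, z axes.
In Python, from workcell import r, viewer, job, nets gives the robot as it stands.
- The arm moves only by the tool servo_tool, never from a script. Its argument "targets" is a list of rows, each a list of 7 numbers: the turn, a rotation vector about the world's x, y, z in rad, then the shift along the world's x, y, z in cm, then the gripper command: -1 is fully open, 1 is shut, values between are in proportion. A call has 1 to 12 rows; each row shifts and turns the commanded pose from where the row before left it; what a row does not reach is not made up. A row lasts 1/8 s, in which the tool goes at most 62.5 mm and 10.7 degrees, less where a joint would pass 70% of its speed; a pose out of reach is approached as far as the arm can. A call is refused whole if a number of a shift passes 6.25 or a number of a turn 0.188, either way. A call with a gripper value outside its range is refused whole. The fingers move at their own pace and stop on an object; the grip force is fixed at half the most. Time passes only in rows, so rows that do not move let the fingers close. It gives the time, the measured TCP pose, the force, the opening and the grip force at its end, in the units of the state.
- r.get_state(): the state, without advancing time (a new reading comes with each control period).
- viewer.read_camera(name): name is "side" or "top" or "wrist"; returns the picture (384x512x3 uint8, red, green, blue); there is no depth.
- viewer.camera_info(name): a dict with "fov_y" (degrees; the focal length in pixels is half the picture's height over the tangent of half this angle, whatever the lens; pixels are square), "cx", "cy" (the principal point, pixels), "rvec" (rotation vector, rad) and "tvec" (3), from world to camera coordinates, as OpenCV has them. Camera axes: x right, y down, z forward; pixel columns grow to the right and rows downward; lengths in m; the calibration is good to about 2 mm. A picture is of the moment at which its call begins: read the wrist's pose just before it. camera_info takes no time and is no camera call; for the wrist camera it gives the pose at the moment of the call.
- job.hand_in(): hands the job in; it is judged then, once.
Trained networks look in the newest picture that a camera, given by its name, has taken for a name from the list of things; names that differ only in an ending like _2 or _b are one class to them, and where a whole thing is asked for, a point or a joint stands for the part that bears it (a point fixed in the world has none). Each returns a list of dicts, best first, with "score" (0 to 1); they miss things now and then, are a little off and sometimes report something else, mostly with a low value. They report only what shows in the picture. A call takes as long as a camera call. They do not tell look-alikes from the thing itself.
- nets.look_for(camera, thing): "bbox" ([left, top, width, height] in pixels, round what is visible of it).
- nets.cut_out(camera, thing): "pixels" (384x512 bool, what is visible of it) and "bbox" ([left, top, width, height] in pixels, round what is visible of it).
- nets.mark_of(camera, thing): "pixel" ([column, row] in pixels: a listed point, or the origin of a listed thing).
The state is a dict: "t": time; "joint_pos": joint angles; "qvel": joint speeds; "tau": joint torques, N m; "tool_pos": TCP position; "orientation": TCP orientation; "contact_force": force on the tool from outside, world axes, zero at the start; "ft_torque": the same for the moment, N m; "finger_gap": opening from 0.0 (shut) to 1.0 (fully open); "gripper_force": force on a finger pad.
Only numpy, scipy, OpenCV 4.12 (cv2) and the standard library are available. Lean on these libraries where they do the work, as an engineer would, in place of code of your own. Each camera call takes 0.05 s, during which the arm holds its last target. There are 200 camera calls.

### The job

On the small filter bench on the desk, draw the locking pin straight up out of the ear of the filter slide and park it upright in the side slot of the aluminium block behind the rail, its collar resting on the block, then let go of it. Only then take the filter slide by the tab on top and slide it along the rail until its spring ball clicks into the notch between the two ridges of the index block; do not run through the notch and out past the second ridge. Finish while still gripping the tab with the slide seated at the notch, and leave the can, the tape roll and the spare eyepiece where they are.

Things in the scene. Friction and masses are not known exactly. Their poses are not given: they have to be found in the camera images.
- bench: Fixed filter bench: aluminium plate 260 x 115 x 12 mm with a steel rail. Origin on the desk top below the middle of the rail's centre line; x along the rail, the way the slide is to travel; y to the side of pin and index block (roughly to the robot); z up. Dark boss with a 10 mm bore at x -87, y 42 mm, 26 mm high; end stops at x +-121 mm, 37 mm high.
- slide: Filter slide: dark carriage 60 mm long, 42 mm wide, top 40 mm above the desk, with an ear of the same height out to bench y 60 mm, a 36 mm wide frame with a round glass filter, and a tab on top. Origin on the desk top below the tab, axes as the bench's. Starts at bench x -75 mm, travels up to 150 mm in +x. Drags with about 0.5 N; entering or leaving the detent takes some 5 to 7 N.
- slide_tab (a point): Centre of the black upright grip tab on top of the filter slide: 26 mm along the rail, 12 mm thick across it (bench y), from 70 to 92 mm above the desk (this point: 81 mm). Pinch its 12 mm from above; the frame under it is 12 mm thick too.
- slide_ball (a point): Spring ball (10 mm across) under the slide's ear, below a round steel screw cap; 16 mm further in bench +x than the tab and 42 mm to +y of it, moving with the slide. This point is 26 mm above the desk.
- notch (a point): Middle of the notch of the steel index block (36 x 22 mm, fixed beside the rail, place along it varies): half-way between two round cross ridges, crests 12 mm apart along the rail, 26 mm above the desk. Axes as the bench's. Slide seated: ball here along x. The ball rides over the first ridge and drops in; within 4 mm of the middle it pulls a let-go slide home.
- lock_pin: Locking pin, 66 mm, about 60 g; origin at the foot, z up along it. From the foot: steel shank 8 mm across, 26 mm long; collar 20 mm across, 4 mm thick; round black fluted grip 18 mm across, 36 mm long. Starts upright through a 10 mm hole in the slide's ear into the boss, collar on the ear (40 mm above the desk), so its foot is 14 mm and its top 80 mm up.
- pin_center (a point): Locking pin half-way up: 33 mm above its foot, 33 mm below its top, 7 mm above the collar's underside; z up along the pin. At the start 47 mm above the desk, the black grip reaching from 44 to 80 mm. The pin is clear of the ear when lifted 26 mm.
- park_seat (a point): Parking place of the pin, on the top (42 mm up) of a fixed aluminium block 40 x 40 x 42 mm behind the rail. Its slot is 13 mm wide, full height, open above and to the block's -y side (away from the rail), 26 mm deep; this point is mid-width, 12 mm from the closed end. Axes as the bench's. The shank enters from above or that side; parked, the pin's half-way point is 7 mm above this.
- objective_can: Bystander: small round can, 40 mm across, 42 mm high; origin under its centre.
- tape_roll: Bystander: roll of tape lying flat, 60 mm across, 15 mm high; origin under its centre.
- eyepiece: Bystander: spare microscope eyepiece standing upright, 33 mm across, 45 mm high; origin under its centre.
Things that resemble listed ones, but are neither listed nor needed, are in the scene too. What is shaped like the lock_pin but orange or purple is not meant.

How it is judged:
On the way, in this order (a step that is already met when the one before it is completed fails the run):
1. the pin is drawn up clear of the ear, the slide still at its home end (z of pin_center in the frame of bench above 0.075 m and x of slide_ball in the frame of bench below -0.054 m), for 0.1 s.
2. the pin is parked upright in the side slot, collar on the block, let go, before the slide has left its home end (horizontal distance between pin_center and park_seat below 0.009 m and z of pin_center in the frame of park_seat between 0.004 and 0.01 m and angle between pin_center's own z axis and vertical below 0.15 rad and contact force between the fingers and lock_pin below 0.05 N and x of slide_ball in the frame of bench below -0.054 m), for 0.2 s.
At the end, for the whole second after the job is handed in: Slide at rest, ball within 2.5 mm of the notch's middle, tab gripped (over 8 N, grasp point within 35 mm of it); pin in the slot untouched: within 9 mm of the parking place from above, half-way point 4 to 10 mm above it (collar on the block), tilt under 0.15 rad (x of slide_ball in the frame of notch between -0.0025 and 0.0025 m and contact force between the fingers and slide above 8 N and distance between the grasp point and slide_tab below 0.035 m and linear speed of slide below 0.01 m/s and horizontal distance between pin_center and park_seat below 0.009 m and z of pin_center in the frame of park_seat between 0.004 and 0.01 m and angle between pin_center's own z axis and vertical below 0.15 rad and contact force between the fingers and lock_pin below 0.05 N); the arm keeps its last pose, push and grip.
It fails at once if the slide is run through the notch and out past the second ridge (ball more than 9 mm past the middle) (x of slide_ball in the frame of notch above 0.009 m).
It fails at once if the objective can is shifted by more than 15 mm or tipped (distance of objective_can from where it was at the start of the episode above 0.015 m or angle between objective_can's own z axis and vertical above 0.4 rad).
It fails at once if the tape roll is shifted by more than 15 mm or tipped (distance of tape_roll from where it was at the start of the episode above 0.015 m or angle between tape_roll's own z axis and vertical above 0.4 rad).
It fails at once if the eyepiece is shifted by more than 15 mm or tipped (distance of eyepiece from where it was at the start of the episode above 0.015 m or angle between eyepiece's own z axis and vertical above 0.4 rad).
It also fails if it takes over 64 s, if anything falls off the work surface, if the arm or the gripper's body presses on something with over 40 N, if the wrist force passes 120 N, or if a joint passes its speed limit or range.

## Working session

There is one attempt and no reset: what is moved stays moved. The work goes in short steps, Python scripts to look and compute and a tool call to move; the robot and the scene stay as the last step left them, time stands still between calls to the robot, and variables do not carry over. Pictures are saved under pics/ and viewed, at most 10 in all, crops included, and the job is handed in when it is done.

Besides the shell and the picture viewer there is one more tool, called after "Request:" as name([rows], argument=value, ...), one row to a line, values as JSON. servo_tool: Moves the arm, as the interface text tells. Its arguments: {"type":"object","properties":{"targets":{"type":"array","items":{"type":"array","items":{"type":"number"}}}},"required":["targets"]}

```bash
mkdir -p pics; cat > h.py <<'E'
import numpy as np, cv2
from workcell import r, viewer, job, nets
def cam(n):
    i=viewer.camera_info(n); R=cv2.Rodrigues(np.array(i["rvec"],float))[0]; t=np.array(i["tvec"],float)
    f=192/np.tan(np.radians(i["fov_y"])/2); return R,t,f,i["cx"],i["cy"]
def ray(n,p):
    R,t,f,cx,cy=cam(n); d=R.T@np.array([(p[0]-cx)/f,(p[1]-cy)/f,1]); return -R.T@t,d
def atz(n,p,z):
    o,d=ray(n,p); return o+d*(z-o[2])/d[2]
def proj(n,X):
    R,t,f,cx,cy=cam(n); c=R@np.array(X)+t; return np.array([cx+f*c[0]/c[2],cy+f*c[1]/c[2]])
def tri(a,pa,b,pb):
    o1,d1=ray(a,pa);o2,d2=ray(b,pb);s=np.linalg.lstsq(np.c_[d1,-d2],o2-o1,rcond=None)[0]
    x,y=o1+s[0]*d1,o2+s[1]*d2; return (x+y)/2,np.linalg.norm(x-y)
def save(n,f):
    im=viewer.read_camera(n); cv2.imwrite("pics/"+f,im[:,:,::-1]); return im
E
python3 - <<'E'
from h import *
np.set_printoptions(precision=4,suppress=True)
a=save("top","top0.png");b=save("side","side0.png")
cv2.imwrite("pics/both0.png",cv2.resize(np.vstack([a,b])[:,:,::-1],None,fx=.78,fy=.78))
print(r.nose_length,r.get_state()["tool_pos"],r.get_state()["finger_gap"])
H=dict(slide_tab=.081,slide_ball=.026,notch=.026,pin_center=.047,park_seat=.042,bench=0,objective_can=0,tape_roll=0,eyepiece=0)
for k,z in H.items():
    for c in("top","side"):
        for m in nets.mark_of(c,k)[:3]: print(k,c,round(m["score"],2),np.round(m["pixel"],1),atz(c,m["pixel"],z)[:2])
E
```

```text
0.008 [ 0.2687 -0.5638  0.2219] 0.9967932742630902
slide_tab top 0.9 [283.  213.3] [ 0.4698 -0.2907]
slide_tab side 0.88 [246.1 200.7] [ 0.4724 -0.2958]
slide_ball top 0.95 [276.5 232.7] [ 0.4239 -0.2759]
slide_ball side 0.61 [225.7 223.6] [ 0.4258 -0.2864]
notch top 0.45 [242.3 239.2] [ 0.4072 -0.1877]
notch side 0.55 [224.6 213.3] [ 0.4393 -0.2434]
notch side 0.45 [207.3 205.8] [ 0.4126 -0.1939]
pin_center top 0.62 [324.6 233. ] [ 0.4224 -0.3972]
pin_center top 0.47 [287.4 229.8] [ 0.4305 -0.303 ]
pin_center top 0.38 [351.  241.9] [ 0.4    -0.4634]
pin_center side 0.57 [252.6 271. ] [ 0.4037 -0.4872]
pin_center side 0.55 [228.2 221.1] [ 0.4235 -0.3095]
pin_center side 0.51 [245.8 251.2] [ 0.416  -0.4263]
park_seat top 0.71 [239.4 185.1] [ 0.5458 -0.1803]
park_seat top 0.39 [290.6 228.9] [ 0.433  -0.3114]
park_seat side 0.77 [255.  189.1] [ 0.5437 -0.1876]
bench top 0.81 [254.5 221.5] [ 0.4545 -0.2186]
bench top 0.44 [284.3 231.2] [ 0.4289 -0.2971]
bench side 0.76 [229.9 213.6] [ 0.4653 -0.2101]
objective_can top 0.53 [183.1 228.3] [ 0.4365 -0.0298]
objective_can side 0.46 [198.5 184.7] [ 0.44   -0.0308]
tape_roll top 0.58 [322.2 197. ] [ 0.5195 -0.398 ]
tape_roll side 0.85 [283.9 249.8] [ 0.5194 -0.3968]
tape_roll side 0.65 [231.1 233.3] [ 0.4364 -0.2921]
eyepiece top 0.46 [284.4 180.1] [ 0.5649 -0.2982]
eyepiece side 0.48 [285.1 224.2] [ 0.5698 -0.3072]
```

View pics/top0.png

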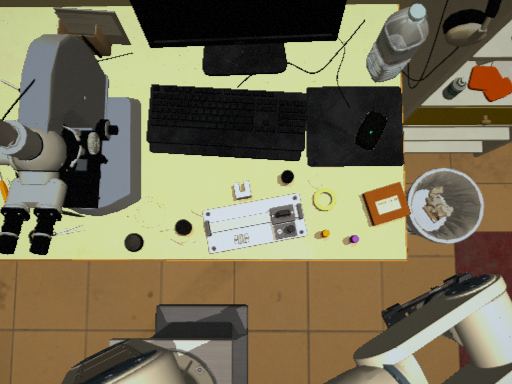

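View pics/side0.png

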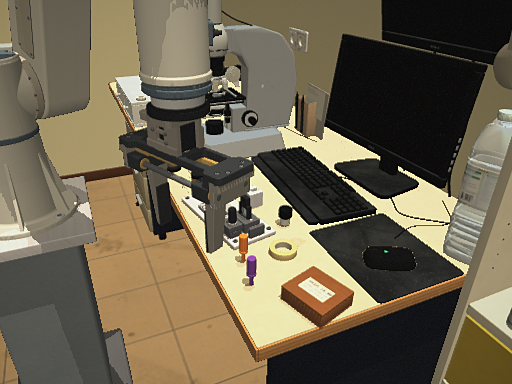

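The top view shows the bench at about (255,222), with the slide at its right end (285,215–230), the index block at (241,239) and the park block at (241,188). The can (183,228), eyepiece (287,177) and tape (324,199) stand clear. In the side view, the orange and purple pins at (243,245) and (251,266) are the decoys, and the real pin is at about (232,215).

```bash
python3 - <<'E'
from h import *
np.set_printoptions(precision=3,suppress=True)
s=r.get_state(); R,t,f,cx,cy=cam("wrist"); o=-R.T@t
print(s["orientation"],s["tool_pos"],"cam",o,R[2],f)
print("cam in tool",s["orientation"].T@(o-s["tool_pos"]) if hasattr(s["orientation"],'T') else 0)
E
```

```text
[[ 0.903  0.43  -0.   ]
 [ 0.43  -0.903  0.   ]
 [-0.    -0.    -1.   ]] [ 0.269 -0.564  0.223] cam [ 0.343 -0.53   0.385] [-0.26  -0.124 -0.958] 320.14473224403906
cam in tool [ 0.082  0.001 -0.162]
```

Request:
servo_tool([
  [0,0,-0.12,2.5,5,0.5,-1],
  [0,0,-0.12,2.5,5,0.5,-1],
  [0,0,0,2.5,5,0.5,-1],
  [0,0,0,2.5,5,0.5,-1],
  [0,0,0,2.5,4,0.5,-1],
  [0,0,0,2.5,4,0.5,-1],
  [0,0,0,0,0,0,-1],
  [0,0,0,0,0,0,-1],
])

```text
t: 2.0
tool_pos: [0.4188, -0.2844, 0.2526]
orientation: [[0.979, 0.204, -0.0], [0.204, -0.979, -0.0], [-0.0, 0.0, -1.0]]
contact_force: [0.1, -0.4, -0.8]
finger_gap: 0.998
gripper_force: 0.0
```

```bash
python3 - <<'E'
from h import *
np.set_printoptions(precision=4,suppress=True)
s=r.get_state();print(s["t"],s["tool_pos"],np.array(s["orientation"])[:2,1])
save("wrist","w1.png")
H=dict(slide_tab=.081,slide_ball=.026,notch=.026,pin_center=.047,park_seat=.042,bench=0,objective_can=0,eyepiece=0)
for k,z in H.items():
    for m in nets.mark_of("wrist",k)[:3]: print(k,round(m["score"],2),np.round(m["pixel"],1),atz("wrist",m["pixel"],z)[:2])
E
```

```text
2.0 [ 0.4188 -0.2844  0.2526] [ 0.2042 -0.9789]
slide_tab 0.67 [270.1 123.6] [ 0.4738 -0.2901]
slide_tab 0.39 [252.7 158.8] [ 0.4344 -0.28  ]
slide_ball 0.78 [253.7 156. ] [ 0.4274 -0.2823]
slide_ball 0.34 [172.7 151.7] [ 0.4125 -0.1842]
notch 0.77 [171.2 154.4] [ 0.4089 -0.1828]
notch 0.69 [190.8  40.3] [ 0.5406 -0.1877]
pin_center 0.8 [397.3 203.8] [ 0.4091 -0.4641]
pin_center 0.62 [277.  162.7] [ 0.4291 -0.3098]
pin_center 0.6 [346.5 179.7] [ 0.4258 -0.3951]
park_seat 0.97 [193.3  36.1] [ 0.5436 -0.1928]
bench 0.91 [204.9 116. ] [ 0.4605 -0.2121]
objective_can 0.97 [ 60.7 103.8] [ 0.4386 -0.033 ]
objective_can 0.55 [172.9 154.6] [ 0.4033 -0.1788]
eyepiece 0.76 [295.3  40. ] [ 0.5693 -0.3029]
```

View pics/w1.png

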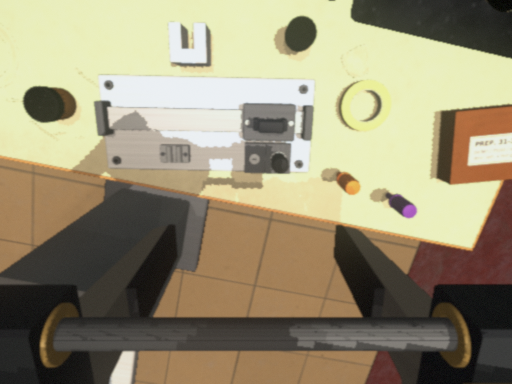

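The wrist view shows the bench nearly square with the picture: pin top at (280,162), tab at (269,125), index block at (175,153), and the park block with its slot open upward at (188,44). I'll fit the bench pose from its corners.

```bash
python3 - <<'E'
from h import *
np.set_printoptions(precision=4,suppress=True)
im=viewer.read_camera("wrist")
C=[((98,75),(-1,-1)),((314,80),(1,-1)),((107,171),(-1,1)),((309,173),(1,1))]
P={p:atz("wrist",p,.012)[:2] for p,_ in C}
k=list(P.values()); print(k,np.linalg.norm(k[0]-k[1]),np.linalg.norm(k[2]-k[3]),np.linalg.norm(k[0]-k[2]),np.linalg.norm(k[1]-k[3]))
for a,b in((k[1],k[0]),(k[3],k[2])): print("yaw",np.degrees(np.arctan2(*(a-b)[::-1]*-1)))
a=atz("wrist",(101,117),.037)[:2];b=atz("wrist",(308,122),.037)[:2];c=(a+b)/2;d=(a-b)/np.linalg.norm(a-b)
print("stops",a,b,c,np.linalg.norm(a-b),"yaw",np.degrees(np.arctan2(d[1],d[0])))
e=np.array([-d[1],d[0]])
def B(q): q=np.array(q)-c; return np.array([q@d,q@e])*1e3
for n,q in dict(tab=atz("wrist",(269,125),.092)[:2],pintop=atz("wrist",(280,162),.08)[:2],cap=atz("wrist",(254.5,158),.041)[:2],notch=atz("wrist",(175,153),.026)[:2],slotmid=atz("wrist",(188,44),.042)[:2]).items(): print(n,q,B(q))
# enlarged crops
cr=lambda x,y,w,h:cv2.resize(im[y:y+h,x:x+w,::-1],(800,290),interpolation=cv2.INTER_CUBIC)
cv2.imwrite("pics/c1.png",np.vstack([cr(150,14,110,40) if 0 else cr(145,15,150,54),cr(155,130,150,54)]))
E
```

```text
[array([ 0.4829, -0.0818]), array([ 0.5295, -0.3339]), array([ 0.3677, -0.1008]), array([ 0.4181, -0.3567])] 0.25641257332929285 0.26077761610465455 0.11677593643623797 0.11373198570922549
yaw 100.48366953103692
yaw 101.15158879992572
stops [ 0.4386 -0.0998] [ 0.4817 -0.3348] [ 0.4601 -0.2173] 0.23897835005211737 yaw 100.37963691529278
tab [ 0.4735 -0.288 ] [-71.9701  -0.4044]
pintop [ 0.4371 -0.3086] [-85.6156  39.0764]
cap [ 0.4285 -0.2826] [-58.5204  42.9201]
notch [ 0.4119 -0.1865] [38.9473 41.9077]
slotmid [ 0.5351 -0.1879] [ 15.4288 -79.0419]
```

View pics/c1.png

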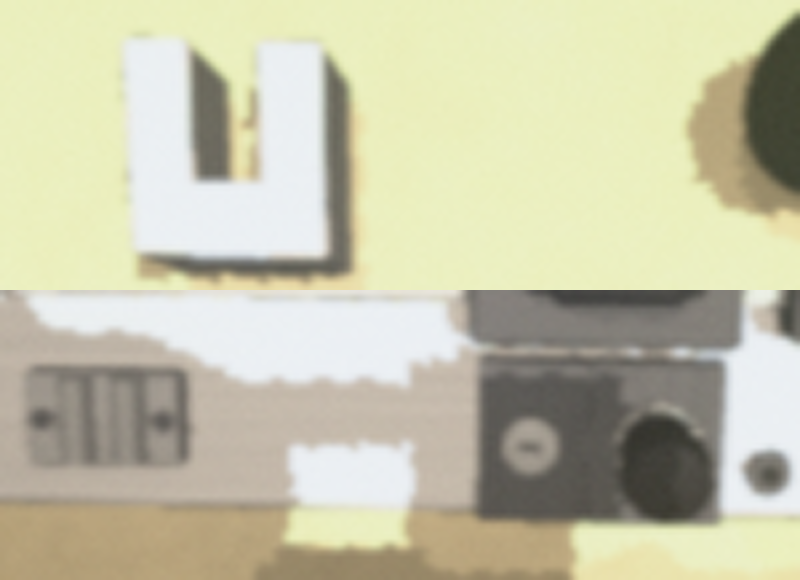

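Request:
servo_tool([
  [0,0,0,0.5,-0.8,-4,-1],
  [0,0,0,0.5,-0.8,-4,-1],
  [0,0,0,0.5,-0.9,-4,-1],
  [0,0,0,0,0,0,-1],
  [0,0,0,0,0,0,-1],
])

```text
t: 3.12
tool_pos: [0.4343, -0.3094, 0.1337]
orientation: [[0.979, 0.203, 0.001], [0.203, -0.979, -0.0], [0.0, 0.0, -1.0]]
contact_force: [0.5, -0.1, 0.3]
finger_gap: 0.999
gripper_force: 0.0
```

```bash
python3 - <<'E'
from h import *
np.set_printoptions(precision=4,suppress=True)
s=r.get_state();p=np.array(s["tool_pos"]);print(s["t"],p)
im=save("wrist","w2.png")
H=dict(slide_tab=.081,pin_center=.047,slide_ball=.026,notch=.026,park_seat=.042)
for k,z in H.items():
    for m in nets.mark_of("wrist",k)[:2]: print(k,round(m["score"],2),np.round(m["pixel"],1),atz("wrist",m["pixel"],z)[:2])
for q in nets.cut_out("wrist","lock_pin")[:2]: print(q["score"],q["bbox"])
X=np.array([.434,-.3095,.08]); print("tcp axis at z=.08",proj("wrist",[p[0],p[1],.08]),"z=.047",proj("wrist",[p[0],p[1],.047]))
E
```

```text
3.125 [ 0.4343 -0.3094  0.1337]
slide_tab 0.72 [237.9 154.5] [ 0.4745 -0.2903]
pin_center 0.92 [254.4 201.8] [ 0.4323 -0.3105]
pin_center 0.88 [350.  228.6] [ 0.4253 -0.3944]
slide_ball 0.89 [221.5 194.8] [ 0.4258 -0.282 ]
slide_ball 0.23 [108.8 186.4] [ 0.4133 -0.1838]
notch 0.67 [107.7 188.1] [ 0.4114 -0.1829]
park_seat 0.6 [217.9 191.9] [ 0.4328 -0.2791]
park_seat 0.59 [115.3  22.8] [ 0.5425 -0.1855]
0.82 [406.1, 238.5, 47.7, 42.7]
0.72 [241.9, 186.3, 22.6, 38.3]
tcp axis at z=.08 [253.9671 213.423 ] z=.047 [254.0409 199.1028]
```

View pics/w2.png

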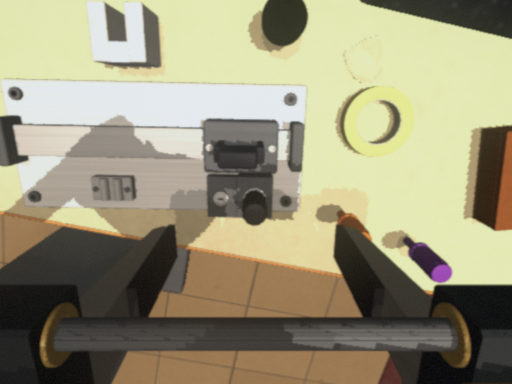

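The pin's top shows at (257,211), about 1–2 mm off the TCP axis toward −y. I'll correct that, half close the fingers, descend and grip.

Request:
servo_tool([
  [0,0,0,0,-0.12,0,0],
  [0,0,0,0,0,0,0],
  [0,0,0,0,0,-2,0],
  [0,0,0,0,0,-2,0],
  [0,0,0,0,0,-2,0],
  [0,0,0,0,0,-1.5,0],
  [0,0,0,0,0,0,1],
  [0,0,0,0,0,0,1],
  [0,0,0,0,0,0,1],
  [0,0,0,0,0,0,1],
  [0,0,0,0,0,0,1],
  [0,0,0,0,0,0,1],
])

```text
t: 4.97
tool_pos: [0.4342, -0.3103, 0.0582]
orientation: [[0.979, 0.203, 0.001], [0.203, -0.979, -0.0], [0.001, 0.0, -1.0]]
contact_force: [0.4, 3.6, 6.2]
finger_gap: 0.185
gripper_force: 30.0
```

Request:
servo_tool([
  [0,0,0,0,0,0.5,1],
  [0,0,0,0,0,1,1],
  [0,0,0,0,0,1.5,1],
  [0,0,0,0,0,1.5,1],
  [0,0,0,0,0,2,1],
  [0,0,0,0,0,2.5,1],
  [0,0,0,0.9,2.8,0.5,1],
  [0,0,0,0.9,2.8,0,1],
  [0,0,0,0.9,2.8,0,1],
  [0,0,0,0.9,2.6,0,1],
  [0,0,0,0,0,0,1],
  [0,0,0,0,0,0,1],
])

```text
t: 6.48
tool_pos: [0.47, -0.2009, 0.1532]
orientation: [[0.979, 0.204, 0.001], [0.204, -0.979, -0.001], [0.0, 0.001, -1.0]]
contact_force: [-0.3, 0.6, -0.7]
finger_gap: 0.186
gripper_force: 30.0
```

```bash
python3 - <<'E'
from h import *
np.set_printoptions(precision=4,suppress=True)
s=r.get_state();p=np.array(s["tool_pos"]);print(s["t"],p)
im=save("wrist","w3.png")
for k,z in dict(slide_tab=.081,slide_ball=.026,notch=.026,park_seat=.042,pin_center=.135,bench=0).items():
    for m in nets.mark_of("wrist",k)[:2]: print(k,round(m["score"],2),np.round(m["pixel"],1),atz("wrist",m["pixel"],z)[:2])
E
```

```text
6.475 [ 0.47   -0.2009  0.1532]
slide_tab 0.86 [363.8 222.1] [ 0.4733 -0.2888]
slide_ball 0.92 [325.3 242.6] [ 0.4265 -0.2822]
notch 0.43 [226.  237.7] [ 0.4118 -0.1847]
park_seat 0.93 [252.5 105.9] [ 0.5408 -0.185 ]
pin_center 0.76 [254.9 240.5] [ 0.4657 -0.2024]
pin_center 0.7 [437.9 270.5] [ 0.4689 -0.3204]
bench 0.65 [267.1 191.9] [ 0.4586 -0.2166]
```

View pics/w3.png

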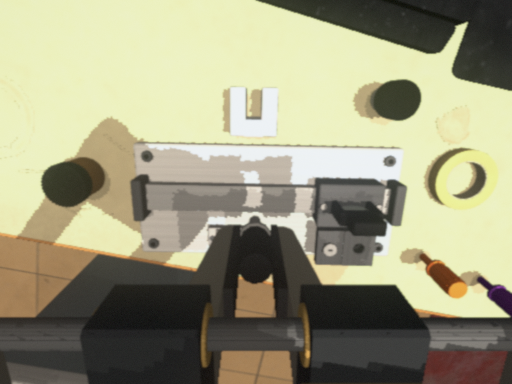

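The block's slot spans columns 246–262 and rows 87–118, so the seat is at (254,104), i.e. world (0.542,−0.1865). The pin is upright in the jaws.

Request:
servo_tool([
  [0,0,0,2.5,0.5,0,1],
  [0,0,0,2.5,0.5,0,1],
  [0,0,0,2.3,0.5,0,1],
  [0,0,0,0,0,-2.5,1],
  [0,0,0,0,0,-2.5,1],
  [0,0,0,0,0,0,1],
  [0,0,0,0,0,0,1],
])

```text
t: 7.7
tool_pos: [0.5433, -0.1857, 0.1033]
orientation: [[0.979, 0.203, 0.001], [0.203, -0.979, -0.0], [0.0, 0.0, -1.0]]
contact_force: [-0.4, -0.1, -0.6]
finger_gap: 0.19
gripper_force: 30.0
```

```bash
python3 - <<'E'
from h import *
np.set_printoptions(precision=4,suppress=True)
s=r.get_state();p=np.array(s["tool_pos"]);print(s["t"],p)
im=save("wrist","w4.png")
for z in(p[2]-.044,p[2]-.018,.042): print(z,proj("wrist",[p[0],p[1],z]))
for k,z in dict(park_seat=.042,pin_center=p[2]-.011).items():
    for m in nets.mark_of("wrist",k)[:2]: print(k,round(m["score"],2),np.round(m["pixel"],1),atz("wrist",m["pixel"],z)[:2])
cv2.imwrite("pics/c4.png",cv2.resize(im[110:290,160:360,::-1],(800,600)[:1]+(720-120,) if 0 else (660,594),interpolation=cv2.INTER_CUBIC))
E
```

```text
7.7 [ 0.5433 -0.1857  0.1033]
0.05926421984014582 [253.7034 218.4557]
0.08526421984014582 [253.5798 234.1033]
0.042 [253.7712 209.8738]
pin_center 0.98 [454.1 373.3] [ 0.4728 -0.3403]
pin_center 0.67 [255.1 242.4] [ 0.5413 -0.187 ]
```

View pics/c4.png

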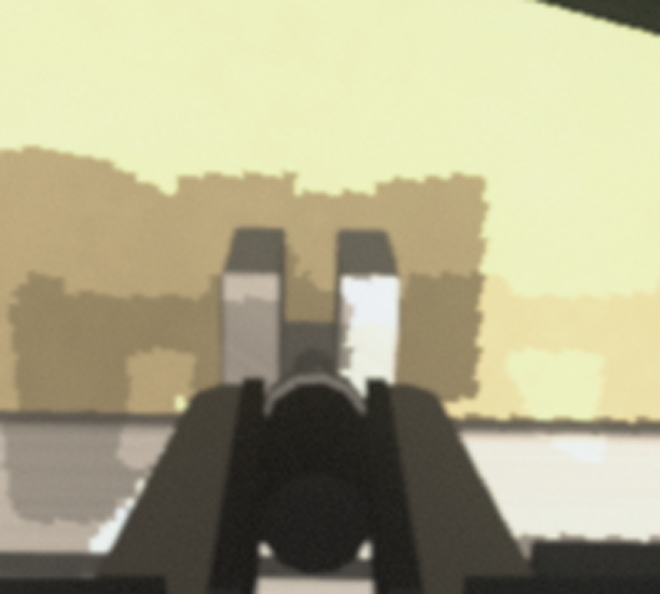

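The slot (columns 246–263) and the pin (column 255) line up, and the depth into the slot looks right. Lowering now.

Request:
servo_tool([
  [0,0,0,0,0,-1.2,1],
  [0,0,0,0,0,-1.2,1],
  [0,0,0,0,0,-1,1],
  [0,0,0,0,0,-0.5,1],
  [0,0,0,0,0,-0.3,1],
  [0,0,0,0,0,0,1],
  [0,0,0,0,0,0,1],
])

```text
t: 8.72
tool_pos: [0.5431, -0.1855, 0.0607]
orientation: [[0.979, 0.203, 0.0], [0.203, -0.979, -0.0], [0.0, 0.0, -1.0]]
contact_force: [0.2, -0.1, -0.3]
finger_gap: 0.186
gripper_force: 30.0
```

Request:
servo_tool([
  [0,0,0,0,0,-0.06,1],
  [0,0,0,0,0,0,1],
  [0,0,0,0,0,0,0.2],
  [0,0,0,0,0,0,0],
  [0,0,0,0,0,0,0],
  [0,0,0,0,0,0,0],
  [0,0,0,0,0,2,0],
  [0,0,0,0,0,3,0],
  [0,0,0,-2,0,4,0],
  [0,0,0,-4,0,0,0],
  [0,0,0,0,0,0,0],
  [0,0,0,0,0,0,0],
])

```text
t: 10.22
tool_pos: [0.4836, -0.1856, 0.1502]
orientation: [[0.979, 0.203, 0.001], [0.203, -0.979, -0.0], [0.001, 0.0, -1.0]]
contact_force: [0.9, 0.0, -0.6]
finger_gap: 0.501
gripper_force: 0.0
```

```bash
python3 - <<'E'
from h import *
np.set_printoptions(precision=4,suppress=True)
s=r.get_state();p=np.array(s["tool_pos"]);print(s["t"],p)
im=save("wrist","w5.png")
for k,z in dict(slide_tab=.081,slide_ball=.026,notch=.026,park_seat=.042,pin_center=.049,bench=0).items():
    for m in nets.mark_of("wrist",k)[:2]: print(k,round(m["score"],2),np.round(m["pixel"],1),atz("wrist",m["pixel"],z)[:2])
E
```

```text
10.225 [ 0.4836 -0.1856  0.1502]
slide_tab 0.67 [379.2 243.9] [ 0.4731 -0.2892]
slide_ball 0.72 [241.1 252.7] [ 0.4143 -0.1866]
slide_ball 0.67 [393.8 120.4] [ 0.5676 -0.2929]
notch 0.79 [238.8 255.9] [ 0.4102 -0.185 ]
park_seat 0.65 [267.6 122.9] [ 0.5438 -0.1842]
pin_center 0.85 [270.1 129.1] [ 0.5398 -0.1868]
pin_center 0.82 [450.7 287.1] [ 0.431  -0.3856]
bench 0.64 [277.7 208.2] [ 0.4579 -0.2153]
```

View pics/w5.png

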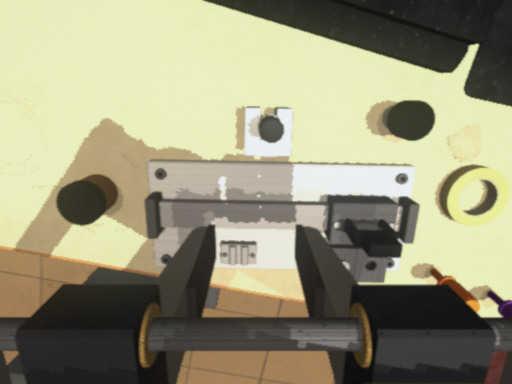

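The pin stands upright in the slot at (270,129), and the slide is still at home with its tab at about (378,241). Next I'll turn the gripper 89° and go over the tab.

Request:
servo_tool([
  [0,0,0.17,-0.1,-1.2,0,0],
  [0,0,0.17,-0.1,-1.2,0,0],
  [0,0,0.17,-0.1,-1.2,0,0],
  [0,0,0.17,-0.1,-1.2,0,0],
  [0,0,0.17,-0.1,-1.2,0,0],
  [0,0,0.17,-0.1,-1.2,0,0],
  [0,0,0.17,-0.1,-1.2,0,0],
  [0,0,0.17,-0.1,-1.2,0,0],
  [0,0,0.17,-0.2,-0.8,0,0],
  [0,0,0.02,0,0,0,0],
  [0,0,0,0,0,0,0],
  [0,0,0,0,0,0,0],
])

```text
t: 12.08
tool_pos: [0.473, -0.2891, 0.1499]
orientation: [[-0.181, 0.983, -0.0], [0.983, 0.181, 0.0], [0.0, -0.0, -1.0]]
contact_force: [0.7, 0.6, 0.1]
finger_gap: 0.504
gripper_force: 0.0
```

```bash
python3 - <<'E'
from h import *
np.set_printoptions(precision=4,suppress=True)
s=r.get_state();p=np.array(s["tool_pos"]);print(s["t"],p,np.array(s["orientation"])[:2,1],s["joint_pos"])
im=save("wrist","w6.png")
print("tcp@.092",proj("wrist",[p[0],p[1],.092]))
for k,z in dict(slide_tab=.081,slide_ball=.026,notch=.026,park_seat=.042,pin_center=.049,bench=0).items():
    for m in nets.mark_of("wrist",k)[:2]: print(k,round(m["score"],2),np.round(m["pixel"],1),atz("wrist",m["pixel"],z)[:2])
E
```

```text
12.075 [ 0.473  -0.2891  0.1499] [0.9835 0.1811] [-0.5513  0.3268  1.8529  0.0001  0.962  -0.7334]
tcp@.092 [254.2407 209.7105]
slide_tab 0.87 [252.1 203.9] [ 0.4712 -0.2887]
slide_tab 0.54 [351.5  85.6] [ 0.5229 -0.1918]
slide_ball 0.73 [250.9 205.5] [ 0.4733 -0.3094]
slide_ball 0.71 [208.3 173.4] [ 0.4292 -0.2858]
notch 0.77 [202.7  49.6] [ 0.4098 -0.1827]
park_seat 0.68 [364.2  85.1] [ 0.5435 -0.1866]
pin_center 0.85 [365.7  85. ] [ 0.5424 -0.187 ]
bench 0.84 [253.1 103.8] [ 0.4584 -0.2184]
```

View pics/w6.png

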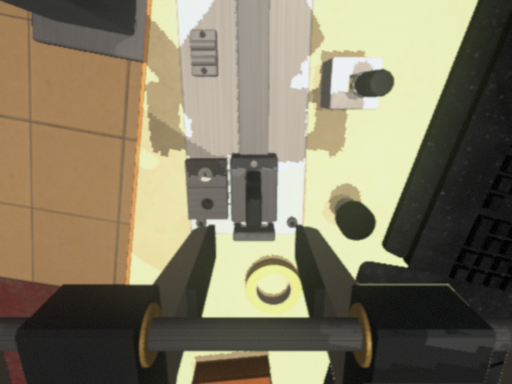

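The gripper is square with the rail and centred on the tab (254,200). Descending to grip.

Request:
servo_tool([
  [0,0,0,0,0,-2.5,0],
  [0,0,0,0,0,-2.5,0],
  [0,0,0,0,0,-2,0],
  [0,0,0,0,0,-0.8,0],
  [0,0,0,0,0,0,0.6],
  [0,0,0,0,0,0,1],
  [0,0,0,0,0,0,1],
  [0,0,0,0,0,0,1],
  [0,0,0,0,0,0,1],
  [0,0,0,0,0,0,1],
])

```text
t: 13.68
tool_pos: [0.4719, -0.2895, 0.0726]
orientation: [[-0.183, 0.983, -0.002], [0.983, 0.183, -0.0], [0.0, -0.002, -1.0]]
contact_force: [-6.4, -1.2, 6.8]
finger_gap: 0.131
gripper_force: 30.0
```

Request:
servo_tool([
  [0,0,0,-0.1,0,0,1],
  [0,0,0,-0.13,0.7,0,1],
  [0,0,0,-0.26,1.38,0,1],
  [0,0,0,-0.26,1.38,0,1],
  [0,0,0,-0.26,1.38,0,1],
  [0,0,0,-0.26,1.38,0,1],
  [0,0,0,-0.26,1.38,0,1],
  [0,0,0,-0.13,0.7,0,1],
  [0,0,0,0,0,0,1],
  [0,0,0,0,0,0,1],
])

```text
t: 14.92
tool_pos: [0.4563, -0.2061, 0.0725]
orientation: [[-0.183, 0.983, 0.0], [0.983, 0.183, -0.0], [-0.0, 0.0, -1.0]]
contact_force: [-3.2, 0.0, 7.3]
finger_gap: 0.133
gripper_force: 30.0
```

```bash
python3 - <<'E'
from h import *
np.set_printoptions(precision=4,suppress=True)
s=r.get_state();p=np.array(s["tool_pos"]);print(s["t"],p,s["contact_force"])
d=np.array([-.185,.983]);t0=np.array([.4719,-.2895])
im=save("wrist","w7.png");b0=p[:2]+.016*d+.042*np.array([-d[1],d[0]]); print("travel",(p[:2]-t0)@d,"pred ball",b0)
for k,z in dict(slide_ball=.026,notch=.026,slide_tab=.081).items():
  for c in("wrist","top"):
    if c=="top" and k=="slide_ball": viewer.read_camera("top")
    if c=="wrist": viewer.read_camera("wrist")
    else: viewer.read_camera("top")
    for m in nets.mark_of(c,k)[:2]:
        q=atz(c,m["pixel"],z)[:2];print(k,c,round(m["score"],2),np.round(m["pixel"],1),q,"along from ball",(q-b0)@d)
cv2.imwrite("pics/c7.png",cv2.resize(im[60:260,120:320,::-1],(600,600),interpolation=cv2.INTER_CUBIC))
E
```

```text
14.925 [ 0.4563 -0.2061  0.0725] [-3.2495  0.046   7.2957]
travel 0.08488169911923239 pred ball [ 0.412  -0.1981]
slide_ball wrist 0.63 [190.9 192.6] [ 0.4108 -0.1978] along from ball 0.0005267127756203931
slide_ball wrist 0.39 [256.9 202.2] [ 0.4564 -0.1963] along from ball -0.0064386602366606985
slide_ball top 0.75 [287.7 178.1] [ 0.5663 -0.3057] along from ball -0.1342811028106233
slide_ball top 0.57 [246.  238.9] [ 0.4079 -0.1972] along from ball 0.00166711098830851
notch wrist 0.66 [192.6 172.8] [ 0.4101 -0.1839] along from ball 0.014375701218391719
notch top 0.54 [243.6 238.1] [ 0.41  -0.191] along from ball 0.007384710747864407
slide_tab wrist 0.64 [257.1 250.1] [ 0.4577 -0.2044] along from ball -0.014660002621795568
```

View pics/c7.png

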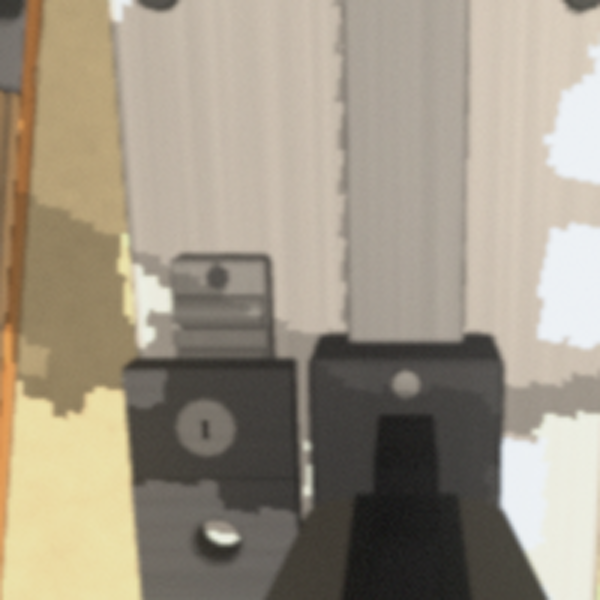

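```bash
python3 - <<'E'
from h import *
p=np.array(r.get_state()["tool_pos"]);d=np.array([-.185,.983]);b0=p[:2]+.016*d+.042*np.array([-d[1],d[0]])
f=lambda q,z:round(((atz("wrist",q,z)[:2]-b0)@d)*1e3,1)
print("cap",f((188.7,202.7),.041),f((188.7,202.7),.042))
print("far ridge-6",f((192.5,163.3),.026)-6,"end-18",f((193.7,145),.022)-18,f((193.7,145),.02)-18,"far screw",f((192.7,152.3),.022))
E
```

```text
cap -1.5 -1.2
far ridge-6 15.0 end-18 14.600000000000001 14.299999999999997 far screw 27.7
```

Request:
servo_tool([
  [0,0,0,-0.04,0.2,0,1],
  [0,0,0,-0.04,0.2,0,1],
  [0,0,0,0,0,0,1],
])

```text
t: 16.0
tool_pos: [0.4557, -0.2031, 0.0726]
orientation: [[-0.184, 0.983, 0.001], [0.983, 0.184, -0.002], [-0.002, 0.0, -1.0]]
contact_force: [-3.1, -5.6, 4.1]
finger_gap: 0.127
gripper_force: 30.0
```

Request:
servo_tool([
  [0,0,0,-0.04,0.2,0,1],
  [0,0,0,0,0,0,1],
])

```text
t: 16.25
tool_pos: [0.4553, -0.2007, 0.0726]
orientation: [[-0.183, 0.983, 0.001], [0.983, 0.183, -0.001], [-0.001, 0.0, -1.0]]
contact_force: [-3.1, -3.0, 6.3]
finger_gap: 0.126
gripper_force: 30.0
```

Request:
servo_tool([
  [0,0,0,-0.02,0.1,0,1],
  [0,0,0,0,0,0,1],
])

```text
t: 16.5
tool_pos: [0.4551, -0.1996, 0.0726]
orientation: [[-0.183, 0.983, 0.001], [0.983, 0.183, -0.001], [-0.001, 0.0, -1.0]]
contact_force: [-2.0, -1.9, 7.1]
finger_gap: 0.127
gripper_force: 30.0
```

Request:
servo_tool([
  [0,0,0,-0.02,0.1,0,1],
  [0,0,0,0,0,0,1],
])

```text
t: 16.75
tool_pos: [0.4549, -0.1984, 0.0726]
orientation: [[-0.183, 0.983, 0.001], [0.983, 0.183, -0.0], [-0.001, 0.0, -1.0]]
contact_force: [-2.4, -1.6, 7.4]
finger_gap: 0.13
gripper_force: 30.0
```

Request:
servo_tool([
  [0,0,0,-0.02,0.1,0,1],
  [0,0,0,0,0,0,1],
])

```text
t: 17.0
tool_pos: [0.4547, -0.1972, 0.0726]
orientation: [[-0.183, 0.983, 0.0], [0.983, 0.183, -0.0], [-0.0, 0.0, -1.0]]
contact_force: [-2.2, 1.0, 8.9]
finger_gap: 0.126
gripper_force: 30.0
```

Request:
servo_tool([
  [0,0,0,-0.02,0.1,0,1],
  [0,0,0,0,0,0,1],
])

```text
t: 17.25
tool_pos: [0.4544, -0.196, 0.0725]
orientation: [[-0.183, 0.983, 0.0], [0.983, 0.183, 0.0], [0.0, 0.0, -1.0]]
contact_force: [-2.3, 1.5, 8.2]
finger_gap: 0.129
gripper_force: 30.0
```

Request:
servo_tool([
  [0,0,0,-0.02,0.1,0,1],
  [0,0,0,0,0,0,1],
])

```text
t: 17.5
tool_pos: [0.4542, -0.1948, 0.0726]
orientation: [[-0.183, 0.983, 0.0], [0.983, 0.183, 0.0], [0.0, 0.0, -1.0]]
contact_force: [-2.3, 3.1, 8.9]
finger_gap: 0.13
gripper_force: 30.0
```

Request:
servo_tool([
  [0,0,0,-0.02,0.1,0,1],
  [0,0,0,0,0,0,1],
])

```text
t: 17.75
tool_pos: [0.4539, -0.1936, 0.0726]
orientation: [[-0.183, 0.983, 0.0], [0.983, 0.183, 0.001], [0.001, 0.0, -1.0]]
contact_force: [-2.3, 4.2, 9.3]
finger_gap: 0.125
gripper_force: 30.0
```

Request:
servo_tool([
  [0,0,0,-0.01,0.05,0,1],
  [0,0,0,0,0,0,1],
])

```text
t: 18.0
tool_pos: [0.4538, -0.193, 0.0726]
orientation: [[-0.183, 0.983, 0.0], [0.983, 0.183, 0.001], [0.001, 0.0, -1.0]]
contact_force: [-1.8, 5.4, 9.9]
finger_gap: 0.129
gripper_force: 30.0
```

Request:
servo_tool([
  [0,0,0,-0.01,0.05,0,1],
  [0,0,0,0,0,0,1],
])

```text
t: 18.25
tool_pos: [0.4537, -0.1925, 0.0725]
orientation: [[-0.183, 0.983, 0.0], [0.983, 0.183, 0.001], [0.001, 0.0, -1.0]]
contact_force: [-2.4, 5.5, 9.4]
finger_gap: 0.125
gripper_force: 30.0
```

Request:
servo_tool([
  [0,0,0,-0.01,0.05,0,1],
  [0,0,0,0,0,0,1],
])

```text
t: 18.5
tool_pos: [0.4537, -0.1923, 0.0725]
orientation: [[-0.183, 0.983, 0.0], [0.983, 0.183, 0.0], [0.0, 0.0, -1.0]]
contact_force: [-2.0, 2.6, 8.3]
finger_gap: 0.13
gripper_force: 30.0
```

Request:
servo_tool([
  [0,0,0,-0.01,0.05,0,1],
  [0,0,0,0,0,0,1],
])

```text
t: 18.75
tool_pos: [0.4537, -0.1922, 0.0726]
orientation: [[-0.183, 0.983, 0.001], [0.983, 0.183, -0.0], [-0.0, 0.0, -1.0]]
contact_force: [-2.3, 0.1, 7.3]
finger_gap: 0.126
gripper_force: 30.0
```

The force went through the ridge crest, then the pull-in, and back to zero, and the slide now holds its position. It is seated, so I'm handing in.

```bash
python3 -c "
from h import *
print(job.hand_in())"
```

```text
the job is handed in; nothing more can be done
None
```

I handed the job in at about 19 s with the pin parked upright in the side slot and released, and the slide seated in the notch with the tab still gripped at 30 N. The seating was judged from the force falling to zero after the first ridge, with no final camera check. The hand-in returned no verdict.

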